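# Pin a vaulting-box caster and hold its snap ring at the groove

### The job

Fit the wheel of the upturned vaulting-box caster: push the half-drawn axle pin fully home, then pick up the snap-ring pliers, squeeze the grips to spread the ring on their points, and slide the spread ring over the pin's other end, square to it, until it lies against the bush, round the groove. Finish while holding it there: keep the pliers gripped and the ring fully spread, do not let it snap shut, because I want to check the groove first. Leave everything else on the table where it is.

Things in the scene. Friction and masses are not known exactly. Their poses are not given: they have to be found in the camera images.
- caster: Fixed: a wheel caster bolted upside down on a heavy wooden beam that lies flat on the table and does not move. Origin: under the middle of the beam. Axes: x along the beam (340 long, 90 wide, 40 high), y along the axle pin (horizontal), z up. Steel fork legs: outer faces at y = +27 and -27 mm, 64 wide at the foot, tops 119 above the table.
- wheel_center (a point): Centre of the rubber wheel between the fork legs (84 diameter, 36 wide, top 139 above the table), on the axle's axis, 97 above the table. Fixed; axes as the caster's.
- bush_face (a point): Centre of the outer face of the flanged bush (34 diameter) that stands 3 out from the fork's -y leg, 30 from the wheel's centre. The pin comes out here; the snap ring goes against this face. Fixed; axes as the caster's.
- pin (a joint): How far the axle pin is drawn out of the fork towards the caster's +y, in m: 0 = fully home (head against the +y leg, hard stop). Slides stiffly (about 6 N of friction) and stays where it is left. Starts 0.026 to 0.042 out, when the other end is still inside the hub.
- pin_head (a point): Centre of the outer face of the pin's round flat head (33 diameter, 8 thick, steel), on the caster's +y side. Moves with the pin; axes as the caster's. Pushed home along the caster's -y.
- groove (a point): Centre of the pin's ring groove, on the pin's axis: a turned groove 3 wide near the pin's plain (-y) end. Moves with the pin; axes as the caster's. With the pin home it lies 1.3 outside the bush's face.
- pin_end (a point): Centre of the pin's plain (-y) end face. The pin is 20 in diameter with a 2 mm chamfer; this end is 13.7 beyond the groove's centre and stands 15 out of the bush when the pin is home. Moves with the pin; axes as the caster's.
- pliers_pivot (a point): Pivot of the loose steel snap-ring pliers (about 190 g, 167 long, flat on the table), 9 above their underside. Axes: x forward along the pliers to the points, y across (the grips close along y), z up. A spring holds the grips apart; about 10 N on each spreads points and ring up to the stop screw, and they spring back when let go.
- pliers_grip (a point): Point between the middles of the pliers' two black grips, 70 behind the pivot, 9 above the underside; axes as pliers_pivot. Each grip is a straight bar 80 long (39 to 119 behind the pivot), 9 thick, 18 high. At rest they splay by 8 degrees each and are 53 over the outer faces here; squeezed to the stop they are parallel, 34 over the outer faces.
- ring_center (a point): Centre of the snap ring on the pliers' points (its eyes cannot slip off them): 117 ahead of pliers_grip and 12 higher, axes as pliers_pivot. The ring stands upright, axis along x, eyes and gap below, flush with the points' ends; 2.4 thick. Fully spread its inside is a circle of 24.4 (30 outside); unspread it is narrower than the pin. The centre stays put as it spreads.
- handle_l (a joint): How far each grip of the pliers is squeezed in, in rad: 0 = at rest (ring closed), 0.14 = against the stop (ring fully spread).
- wrench: Bystander: loose steel open-end wrench, 170 long, lying flat; origin at its middle, underside.
- tin: Bystander: small round grease tin, 62 diameter, 45 high; origin under its centre.
- bush: Bystander: loose spare bush, 33 diameter, 14 high, standing on the beam's top; origin under its centre.
- spare_wheel: Bystander: spare wheel lying flat, 84 diameter, 36 high; origin under its centre.
- bat: Bystander: table-tennis bat lying flat, 250 long, 154 wide, 20 high; blade towards its +x; origin near the top of the handle.
- cup_a: Bystander: plastic cup, 72 diameter, 100 high; origin under its centre.
- cup_b: Bystander: plastic cup, 72 diameter, 100 high; origin under its centre.
Mind the look-alikes: they are no part of the job. What is shaped like the part that bears pliers_pivot but blue is not meant.

How it is judged:
By the outcome, as a careful person would: the job done as asked, in the order asked, and still so for the second after the job is handed in, while the arm keeps its last pose, push and grip.
It also fails if it takes over 58 s, if anything falls off the work surface, if the arm or the gripper's body presses on something with over 40 N, if the wrist force passes 120 N, or if a joint passes its speed limit or range.

### The arm

A 6-joint arm with a two-finger parallel gripper is mounted at the origin on the work surface. World frame = base frame: x ahead of the robot, y to its left, z up, the work surface at z = 0. Lengths are in m, angles in rad, forces in N, time in s.
With the tool pointing down it reaches from about 0.35 to 0.775 m from the base axis. Payload 5.5 kg.
Tool frame: the origin (TCP) lies at the very end of the fingers, on their centre line; the grasp point (between the pads) lies env.hold_point_z behind it (env.hold_point_z is the distance from the TCP to the grasp point, in m); z points along the fingers, y is the line along which they close (so a half turn about z gives the same grasp; the last joint's range is limited). The gripper opens to 85 mm and grips with 20 to 120 N. Pads are 22 mm wide; open, the fingers measure 114 mm over their backs; the gripper's body (76 mm by 85 mm) begins 54 mm behind the grasp point. The pads swing forward as they close: fully open they stand 13 mm farther back than shut.
Start: joints at [1.144, 0.313, 0.046, 1.304, 0, 1.431], TCP at [0.163, 0.552, 0.231] pointing down, gripper open.
Joint ranges: [-2.76, 2.76], [-0.86, 1.69], [-1.03, 1.26], [-2.2, 2.34], [-1.47, 1.5], [-3.14, 3.14]. Speed limits (rad/s): [2.57, 2.57, 3.14, 3.14, 3.14, 3.14].

### API

Orientations are given as a unit quaternion [w, x, y, z].
In Python, from workcell import env gives the robot as it stands.
- The arm moves only by the tool carry_out, never from a script. Its argument "steps" is a list of rows, each a list of 3 entries, a list of its own where there are three numbers: the turn, a rotation vector about the tool's x, y, z in degrees, then the shift along the tool's x, y, z in cm, then the closure in counts, from 0 (fully open) to 255 (shut). A call has exactly 8 rows; each row is the pose to reach, as a shift and turn from the pose commanded when the call began, along the tool's axes at that moment; what a row does not reach only later rows make up. A row lasts 1/8 s, in which the tool goes at most 62.5 mm and 10.7 degrees, less where a joint would pass 70% of its speed; a pose out of reach is approached as far as the arm can. A call with a gripper value outside its range is refused whole. The fingers move at their own pace and stop on an object; "force" is the grip in N (left out, the last holds). Time passes only in rows, so rows that repeat a pose let the fingers close, or fill a call up. It gives the time, the measured TCP pose, the force, the opening and the grip force at its end, in the units of the state.
- env.get_state(): the state, without advancing time (a new reading comes with each control period).
- env.read_camera(name): name is "scene" or "top" or "wrist"; returns (picture, depth): 400x640x3 uint8, red, green, blue; 400x640 float32, m along the optical axis (not along the pixel's ray), 0 where there is no reading.
- env.get_calibration(name): a dict with "fx", "fy", "cx", "cy" (pixels), "origin" and "orientation" of the camera in the world. Camera axes: x right, y up, looking along -z (the intrinsics and any distortion apply to the point x, -y, -z); pixel columns grow to the right and rows downward; lengths in m; the calibration is good to about 2 mm. A picture is of the moment at which its call begins: read the wrist's pose just before it. get_calibration takes no time and is no camera call; for the wrist camera it gives the pose at the moment of the call.
- env.hand_in(): hands the job in; it is judged then, once.
The state is a dict: "clock": time; "joint_pos": joint angles; "qvel": joint speeds; "tau": joint torques, N m; "tcp_pos": TCP position; "orientation": TCP orientation; "wrist_force": force on the tool from outside, world axes, zero at the start; "ft_torque": the same for the moment, N m; "finger_gap": finger opening in m; "grip_force": force on a finger pad.
Only numpy, scipy, OpenCV 4.12 (cv2) and the standard library are available. Lean on these libraries where they do the work, as an engineer would, in place of code of your own. Each camera call takes 0.05 s, during which the arm holds its last target. There are 200 camera calls.

## Working session

There is one attempt and no reset: what is moved stays moved. The work goes in short steps, Python scripts to look and compute and a tool call to move; the robot and the scene stay as the last step left them, time stands still between calls to the robot, and variables do not carry over. Pictures are saved under pics/ and viewed, at most 10 in all, crops included, and the job is handed in when it is done.

Besides the shell and the picture viewer there is one more tool, called after "Call:" in YAML: its name, and indented under it one key for each argument. carry_out: Moves the arm, as the interface text tells. Its arguments: {"type":"object","properties":{"steps":{"type":"array","items":{"type":"array"}},"force":{"type":"number"}},"required":["steps"]}

```bash
ls; mkdir -p pics
python3 - <<'E'
from workcell import env
import cv2,numpy as np
print(env.get_state(), env.hold_point_z)
for n in("scene","top"):
    p,d=env.read_camera(n); np.savez(f"{n}0.npz",p=p,d=d)
    print(n,env.get_calibration(n)); cv2.imwrite(f"pics/{n}0.png",p[:,:,::-1])
print(env.get_calibration("wrist"))
E
```

```text
pics
{'clock': 0.0, 'joint_pos': array([1.14440875e+00, 3.14010443e-01, 4.49449565e-02, 1.30358113e+00,
       3.63273668e-05, 1.43120244e+00]), 'qvel': array([-0.00048428,  0.00129759,  0.0003154 , -0.0009823 , -0.00054104,
       -0.00024602]), 'tau': array([-9.32949806e-04, -4.80622566e+01,  2.98537123e+01,  1.93037849e-02,
       -3.23613631e-04, -1.09434328e-07]), 'tcp_pos': array([0.16243399, 0.5510397 , 0.23038924]), 'orientation': array([-2.75768739e-04,  1.42905870e-01,  9.89735852e-01, -8.83277018e-04]), 'wrist_force': array([ 0.4697351 , -0.03890103, -0.47931189]), 'ft_torque': array([ 0.02044358, -0.01136238, -0.00260623]), 'grip_force': 0.0, 'finger_gap': 0.08563177153669757} 0.0187
scene {'fx': 382.8654674071864, 'fy': 382.8654674071864, 'cx': 328.5352862433202, 'cy': 196.13881551010525, 'origin': array([1.06556028, 0.37916527, 0.59003915]), 'orientation': array([0.4136238 , 0.19472465, 0.37455966, 0.80666146])}
top {'fx': 471.04201537186714, 'fy': 471.04201537186714, 'cx': 319.2612148259942, 'cy': 190.13457950063113, 'origin': array([ 0.49241866, -0.00860797,  1.22393106]), 'orientation': array([-0.70288035, -0.03071722,  0.02009085,  0.71036049])}
{'fx': 285.8418767452409, 'fy': 285.8418767452409, 'cx': 327.3365694305405, 'cy': 198.99527220648676, 'origin': array([0.09235547, 0.57284259, 0.37294714]), 'orientation': array([ 0.79257354, -0.11613599, -0.08569873,  0.5924486 ])}
```

View pics/top0.png

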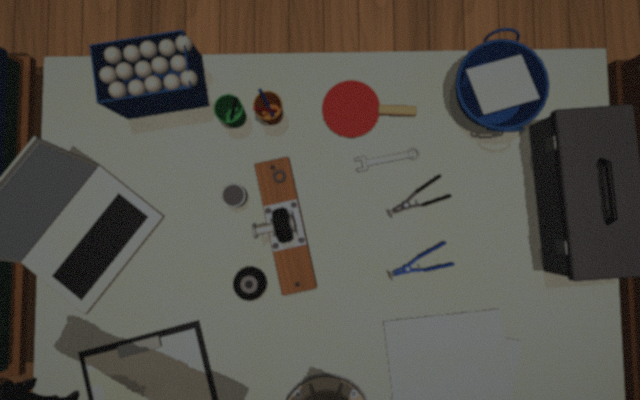

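View pics/scene0.png

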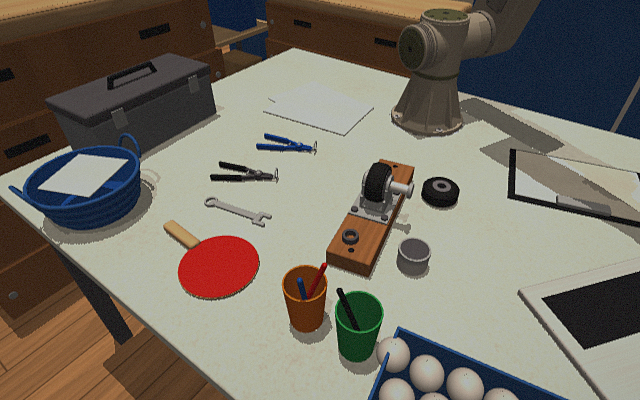

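```bash
cat > h.py <<'E'
from workcell import env
import cv2,numpy as np
from scipy.spatial.transform import Rotation as Ro
def R(q): return Ro.from_quat(np.roll(q,-1)).as_matrix()
def rays(c,uv):
    uv=np.atleast_2d(uv).astype(float)
    d=np.c_[(uv[:,0]-c['cx'])/c['fx'],-(uv[:,1]-c['cy'])/c['fy'],-np.ones(len(uv))]
    return d@R(c['orientation']).T
def plane(c,uv,z):
    d=rays(c,uv); o=c['origin']; return o+d*((z-o[2])/d[:,2])[:,None]
def cloud(c,d):
    v,u=np.mgrid[:400,:640]; P=c['origin']+rays(c,np.c_[u.ravel(),v.ravel()])*d.reshape(-1,1)
    return P.reshape(400,640,3)
def proj(c,P):
    p=(np.atleast_2d(P)-c['origin'])@R(c['orientation'])
    return np.c_[c['cx']-c['fx']*p[:,0]/p[:,2],c['cy']+c['fy']*p[:,1]/p[:,2]]
def tool():
    s=env.get_state(); return s,s['tcp_pos'],R(s['orientation'])
E
python3 - <<'E'
from h import *
c=env.get_calibration("wrist"); s,t,T=tool()
print("cam in tool",T.T@(c['origin']-t), "view",T.T@(-R(c['orientation'])[:,2]), "camx",T.T@R(c['orientation'])[:,0])
f=np.load("top0.npz");p,d=f['p'],f['d'];c=env.get_calibration("top");P=cloud(c,d)
hsv=cv2.cvtColor(p,cv2.COLOR_RGB2HSV); print("table z",np.median(P[280:300,340:380,2]))
# beam: brown
m=((hsv[...,0]<15)&(hsv[...,1]>90)&(hsv[...,2]>40)).astype(np.uint8); m[:150]=0;m[300:]=0;m[:,:245]=0;m[:,330:]=0
pts=np.argwhere(m)[:,::-1].astype(np.float32)
w=plane(c,pts,.04)[:,:2].astype(np.float32)
r=cv2.minAreaRect(w); print("beam",len(w),r); b=cv2.boxPoints(r);print(b)
# pliers black
blk=(p.max(2)<75)
m=np.zeros((400,640),np.uint8); m[170:222,382:456]=blk[170:222,382:456]
print('black n',m.sum())
ys,xs=np.nonzero(m)
n,l,st,cen=cv2.connectedComponentsWithStats(m)
for i in range(1,n):
    if st[i,4]>15:
        q=np.argwhere(l==i)[:,::-1].astype(np.float32); W=plane(c,q,.016)[:,:2]
        mu=W.mean(0);u,S,v=np.linalg.svd(W-mu); print(st[i],mu,np.degrees(np.arctan2(v[0,1],v[0,0])),np.ptp((W-mu)@v[0]),np.ptp((W-mu)@v[1]))
# high points near wheel
for lo,hi in((.128,.15),(.1,.125),(.085,.125)):
    k=(P[...,2]>lo)&(P[...,2]<hi); k[:180]=0;k[270:]=0;k[:,:240]=0;k[:,320:]=0
    print(lo,k.sum(),np.median(P[k],0),P[k].min(0),P[k].max(0))
cv2.imwrite("pics/crop.png",np.hstack([cv2.resize(p[150:300,235:325],None,fx=4,fy=4,interpolation=2),cv2.resize(p[165:265,380:460][:, :],(440,600),interpolation=2)])[:,:,::-1])
E
```

```text
cam in tool [ 0.0734353   0.00077916 -0.14245625] view [-2.85843228e-01 -2.58037137e-04  9.58276360e-01] camx [-4.75851554e-04  9.99999879e-01  1.27330869e-04]
table z -0.0007765096520525594
beam 2910 ((0.49109286069869995, 0.09575265645980835), (0.3359467387199402, 0.08782679587602615), 11.91016960144043)
[[0.3176728  0.10405472]
 [0.33579832 0.01811862]
 [0.66451293 0.08745059]
 [0.6463874  0.1733867 ]]
black n 366
[392 175  49  37 223] [ 0.56768712 -0.23642905] 128.61574291481188 0.15276930142952522 0.021174561506780036
[408 194  43  14 140] [ 0.54922508 -0.27823732] -74.82752130308424 0.11184902886400844 0.011716797747665847
0.128 328 [0.49102057 0.09598234 0.13457266] [0.46335913 0.07604541 0.12801675] [0.51898926 0.11552563 0.14260704]
0.1 464 [0.48307253 0.10989075 0.11131945] [0.4485022  0.06408197 0.10001586] [0.53146104 0.16821402 0.12498344]
0.085 520 [0.48243422 0.11253993 0.10932335] [0.44832968 0.06408197 0.08710178] [0.53172629 0.16821402 0.12498344]
```

View pics/crop.png

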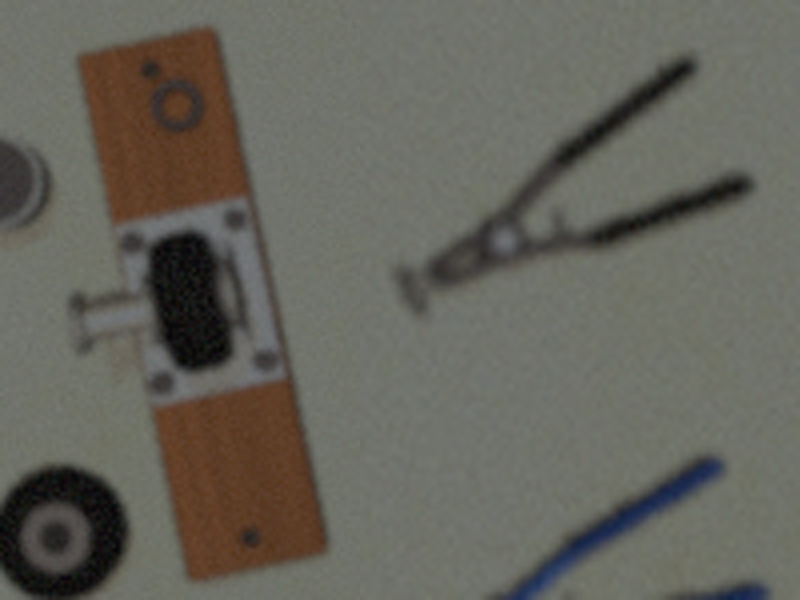

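```bash
cat >> h.py <<'E'
import json
def Rd(yaw):  # tool down, tool y at yaw (deg)
    a=np.radians(yaw); return np.c_[[-np.sin(a),np.cos(a),0],[np.cos(a),np.sin(a),0],[0,0,-1]]
def load():
    j=json.load(open('cmd.json')); return np.array(j[0]),np.array(j[1])
def save(t,T): json.dump([list(t),np.asarray(T).tolist()],open('cmd.json','w'))
def moved(turn,shift):  # book-keep the last row of a call
    t,T=load(); save(t+T@(np.array(shift)/100),T@Ro.from_rotvec(np.radians(turn)).as_matrix())
def need(tg,yaw):
    t,T=load(); print("turn",np.degrees(Ro.from_matrix(T.T@Rd(yaw)).as_rotvec()).round(2),"shift cm",(T.T@(np.array(tg)-t)*100).round(2))
E
python3 - <<'E'
from h import *
c=env.get_calibration("top")
crop=np.array([[505,240],[560,160],[690,65],[595,240],[745,185],[410,288]],float)
uv=np.c_[380+(crop[:,0]-360)/5.5,165+crop[:,1]/6]-.5
W=plane(c,uv,.018)[:,:2]; print(W.round(4))
g1=W[1:3].mean(0);g2=W[3:5].mean(0); d1=W[1]-W[2];d2=W[3]-W[4]
print("lens",np.hypot(*d1),np.hypot(*d2),"sep",np.hypot(*(g1-g2)))
print("ang",[np.degrees(np.arctan2(d[1],d[0])) for d in (d1,d2)], "mid",(g1+g2)/2, "to pivot",np.hypot(*((g1+g2)/2-W[0])), W[0]-(g1+g2)/2)
v=W[5]-(g1+g2)/2; print("ring dist",np.hypot(*v),np.degrees(np.arctan2(v[1],v[0])))
print("tin",plane(c,[[235,195]],.045))
save([.163,.552,.231],Rd(73.57))
yc=np.array([-np.sin(np.radians(11.9)),np.cos(np.radians(11.9))]);C=np.array([.491,.0957])
for r,z in((.115,.2),(.115,.088),(.046,.088)):
    need([*(C+r*yc),z],11.9)
E
```

```text
[[ 0.5401 -0.2118]
 [ 0.5739 -0.2381]
 [ 0.6139 -0.2994]
 [ 0.5396 -0.2534]
 [ 0.5623 -0.3234]
 [ 0.5201 -0.1673]]
lens 0.07327003430472025 0.07360921790968894 sep 0.047243164174054594
ang [np.float64(123.08402623414034), np.float64(107.94233142277092)] mid [ 0.5724599  -0.27858898] to pivot 0.0742632182774198 [-0.03236996  0.0668372 ]
ring dist 0.12296654881713857 115.1838107932564
tin [[0.56748817 0.22071829 0.045     ]]
turn [ 0.    0.   61.67] shift cm [-38.91 -24.37   3.1 ]
turn [ 0.    0.   61.67] shift cm [-38.91 -24.37  14.3 ]
turn [ 0.    0.   61.67] shift cm [-42.18 -30.44  14.3 ]
```

Call:
carry_out:
  steps:
    - [[0,0,8],[-4.9,-3.0,0.4],255]
    - [[0,0,16],[-9.7,-6.1,0.8],255]
    - [[0,0,24],[-14.6,-9.1,1.2],255]
    - [[0,0,32],[-19.5,-12.2,1.6],255]
    - [[0,0,40],[-24.3,-15.2,2.0],255]
    - [[0,0,48],[-29.2,-18.3,2.4],255]
    - [[0,0,56],[-34.0,-21.3,2.8],255]
    - [[0,0,61.7],[-38.9,-24.4,3.1],255]
  force: 60

```text
clock: 1.1
tcp_pos: [0.4675, 0.2059, 0.1999]
orientation: [-0.0, 0.632, 0.775, -0.0]
wrist_force: [1.7, 0.5, 0.6]
finger_gap: -0.0003
grip_force: 0.0
```

Run:
```python
from h import *
moved([0,0,61.7],[-38.9,-24.4,3.1])
s,t,T=tool();print(load(),t,T,s['clock'],s['qvel'].round(2))
C=np.array([.491,.0957]);yc=Rd(11.9)[:2,0]
for r,z in((.115,.088),(.046,.088)): need([*(C+r*yc),z],11.9)
```

```text
(array([0.46710171, 0.20793729, 0.2       ]), array([[-0.20569181,  0.97861682,  0.        ],
       [ 0.97861682,  0.20569181,  0.        ],
       [ 0.        ,  0.        , -1.        ]])) [0.46751628 0.20589158 0.19988198] [[-2.02144476e-01  9.79355608e-01 -4.52685698e-04]
 [ 9.79355679e-01  2.02144567e-01  1.66530594e-04]
 [ 2.54600625e-04 -4.09677070e-04 -9.99999884e-01]] 1.1 [-0.85  0.23  0.24 -0.01  0.   -0.07]
turn [ 0.    0.   -0.03] shift cm [ 0.02  0.02 11.2 ]
turn [ 0.    0.   -0.03] shift cm [-6.88  0.03 11.2 ]
```

Call:
carry_out:
  steps:
    - [[0,0,0],[0,0,2.5],255]
    - [[0,0,0],[0,0,6.5],255]
    - [[0,0,0],[0,0,10],255]
    - [[0,0,0],[0,0,11.2],255]
    - [[0,0,0],[-1.5,0,11.2],255]
    - [[0,0,0],[-3,0,11.2],255]
    - [[0,0,0],[-4.5,0,11.2],255]
    - [[0,0,0],[-5.5,0,11.2],255]

```text
clock: 2.1
tcp_pos: [0.479, 0.1542, 0.0896]
orientation: [-0.001, 0.63, 0.776, 0.002]
wrist_force: [-0.1, 7.6, -3.0]
finger_gap: -0.0001
grip_force: 3.8
```

Call:
carry_out:
  steps:
    - [[0,0,0],[-0.4,0,0],255]
    - [[0,0,0],[-0.7,0,0],255]
    - [[0,0,0],[-0.9,0,0],255]
    - [[0,0,0],[-1.1,0,0],255]
    - [[0,0,0],[-1.2,0,0],255]
    - [[0,0,0],[-1.3,0,0],255]
    - [[0,0,0],[-1.3,0,0],255]
    - [[0,0,0],[-1.3,0,0],255]

```text
clock: 3.1
tcp_pos: [0.4813, 0.1431, 0.0896]
orientation: [-0.002, 0.63, 0.777, 0.003]
wrist_force: [-1.4, 11.2, -1.4]
finger_gap: 0.0002
grip_force: 5.7
```

Call:
carry_out:
  steps:
    - [[0,0,0],[-0.1,0,0],255]
    - [[0,0,0],[-0.2,0,0],255]
    - [[0,0,0],[-0.3,0,0],255]
    - [[0,0,0],[-0.4,0,0],255]
    - [[0,0,0],[-0.5,0,0],255]
    - [[0,0,0],[-0.5,0,0],255]
    - [[0,0,0],[-0.5,0,0],255]
    - [[0,0,0],[-0.5,0,0],255]

```text
clock: 4.1
tcp_pos: [0.4813, 0.143, 0.0897]
orientation: [-0.005, 0.628, 0.778, 0.007]
wrist_force: [-3.4, 28.5, -1.3]
finger_gap: -0.0001
grip_force: 14.6
```

Run:
```python
from h import *
moved([0,0,0],[-7.3,0,11.2])
t,T=load()
print("back/up: shift +2 x, then up")
moved([0,0,0],[2,0,-8])
need([.5625,-.2587,.15],25.5)
```

```text
back/up: shift +2 x, then up
turn [  0.     0.   -13.63] shift cm [-42.33  -0.26   1.8 ]
```

Call:
carry_out:
  steps:
    - [[0,0,0],[0.8,0,0],255]
    - [[0,0,0],[2,0,0],255]
    - [[0,0,0],[2,0,-2],255]
    - [[0,0,0],[2,0,-5],255]
    - [[0,0,0],[2,0,-8],100]
    - [[0,0,0],[2,0,-8],0]
    - [[0,0,0],[2,0,-8],0]
    - [[0,0,0],[2,0,-8],0]

```text
clock: 5.1
tcp_pos: [0.477, 0.1553, 0.1674]
orientation: [-0.001, 0.63, 0.776, -0.001]
wrist_force: [-0.2, -0.8, -0.7]
finger_gap: 0.0722
grip_force: 0.0
```

Call:
carry_out:
  steps:
    - [[0,0,0],[-5,0,-0.5],0]
    - [[0,0,0],[-11,0,-0.5],0]
    - [[0,0,-2],[-17,0,-0.5],0]
    - [[0,0,-5],[-23,0,0],0]
    - [[0,0,-8],[-29,0,0.5],0]
    - [[0,0,-11],[-35,-0.1,1],0]
    - [[0,0,-13.6],[-41,-0.3,1.8],0]
    - [[0,0,-13.6],[-42.3,-0.3,1.8],0]

```text
clock: 6.1
tcp_pos: [0.561, -0.2624, 0.1479]
orientation: [-0.001, 0.536, 0.844, -0.0]
wrist_force: [-0.3, 0.3, -0.6]
finger_gap: 0.0854
grip_force: 0.0
```

Run:
```python
from h import *
moved([0,0,-13.6],[-42.3,-.3,1.8])
import time
p,d=env.read_camera("wrist");p,d=env.read_camera("wrist");c=env.get_calibration("wrist"); s,t,T=tool();print(t,load()[0],s['clock'])
np.savez("w1.npz",p=p,d=d,**c);cv2.imwrite("pics/w1.png",p[:,:,::-1])
p,d=env.read_camera("top");np.savez("top1.npz",p=p,d=d)
P=cloud(env.get_calibration("top"),d);k=(P[...,2]>.085)&(P[...,2]<.125);k[:180]=0;k[270:]=0;k[:,:240]=0;k[:,320:]=0
yc=Rd(11.9)[:,0];y=(P[k]-[.491,.0957,0])@yc;print("extents along yc",np.percentile(y,[0,1,2,98,99,100]).round(4))
```

```text
[ 0.56108268 -0.26017079  0.14876524] [ 0.56207516 -0.25850139  0.15      ] 6.2
extents along yc [-0.0444 -0.0431 -0.0421  0.0338  0.0347  0.0357]
```

View pics/w1.png

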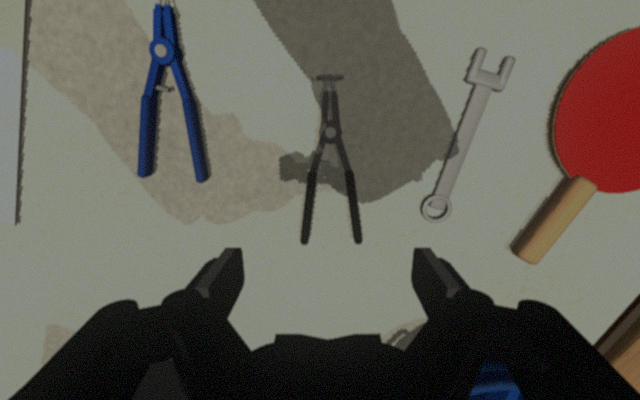

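Run:
```python
from h import *
f=np.load("w1.npz");p=f['p'];c={k:f[k] for k in('fx','fy','cx','cy','origin','orientation')}
g=p.max(2)
L=plane(c,[[309,174],[304,242],[351,174],[359,242],[332,132],[330,77]],[.018]);L[:]=plane(c,[[309,174],[304,242],[351,174],[359,242],[332,132],[330,77]],.018)
# refine grips: dark centroid per row
ax=[]
for lo,hi in((295,325),(335,370)):
    q=[]
    for v in range(185,236,3):
        w=np.clip(60-g[v,lo:hi].astype(float),0,None)
        if w.sum()>0:q.append([lo+(w*np.arange(hi-lo)).sum()/w.sum(),v])
    W=plane(c,q,.018);m=W.mean(0);dd=np.linalg.svd(W-m)[2][0];dd*=np.sign(dd[1]);ax.append((m,dd));print(m,np.degrees(np.arctan2(dd[1],dd[0])))
b=sum(a[1] for a in ax);ang=np.degrees(np.arctan2(b[1],b[0]));print("axis",ang)
D=np.array([np.cos(np.radians(ang)),np.sin(np.radians(ang)),0]);mid=(ax[0][0]+ax[1][0])/2
print("mid",mid,"grips ends along axis",((L[:5]-mid)@D).round(4)); n=np.array([-D[1],D[0],0])
print("lateral pivot,ring",((L[4:]-mid)@n).round(4),"halfsep",(ax[0][0]-mid)@n, L[4:])
P=cloud(c,f['d']);print("z pivot,grip",P[132,332],P[210,306],P[77,330])
# axis from lines' symmetric bisector; target: 52 behind pivot
piv=mid+D*((L[4]-mid)@D); tg=piv-.052*D; print("target",tg)
need([tg[0],tg[1],.04],ang-90);need([tg[0],tg[1],.002],ang-90)
```

```text
[ 0.5509428  -0.28508161  0.018     ] 107.59723308464645
[ 0.59269252 -0.26535176  0.018     ] 124.23561249705239
axis 115.91642279084941
mid [ 0.57181766 -0.27521669  0.018     ] grips ends along axis [ 0.0363 -0.0358  0.0359 -0.0364  0.0759]
lateral pivot,ring [-0.0017 -0.0003] halfsep 0.02308708728347852 [[ 0.5402095  -0.20618926  0.018     ]
 [ 0.51812546 -0.16409366  0.018     ]]
z pivot,grip [ 0.54020005 -0.20617807  0.01824605] [ 0.54955069 -0.28645856  0.01851094] [ 5.17383845e-01 -1.62195689e-01  5.04622698e-04]
target [ 0.56137186 -0.2537201   0.018     ]
turn [ 0.    0.   -0.45] shift cm [ 0.46  0.14 11.  ]
turn [ 0.    0.   -0.45] shift cm [ 0.46  0.14 14.8 ]
```

Call:
carry_out:
  steps:
    - [[0,0,-0.4],[0.5,0.1,3],0]
    - [[0,0,-0.4],[0.5,0.1,7],0]
    - [[0,0,-0.4],[0.5,0.1,11],0]
    - [[0,0,-0.4],[0.5,0.1,13],0]
    - [[0,0,-0.4],[0.5,0.1,14],0]
    - [[0,0,-0.4],[0.5,0.1,14.2],0]
    - [[0,0,-0.4],[0.5,0.1,14.2],0]
    - [[0,0,-0.4],[0.5,0.1,14.2],0]

```text
clock: 7.25
tcp_pos: [0.5612, -0.2543, 0.0095]
orientation: [0.001, 0.531, 0.847, 0.0]
wrist_force: [-0.6, 0.7, 0.6]
finger_gap: 0.0849
grip_force: 0.0
```

Run:
```python
from h import *
moved([0,0,-.4],[.5,.1,14.2]); s,t,T=tool();print(t,load()[0],s['wrist_force'],np.degrees(np.arctan2(T[1,1],T[0,1])))
```

```text
[ 0.56123372 -0.25434136  0.00945369] [ 0.56082778 -0.2535573   0.008     ] [-0.5959017   0.65619908  0.60151875] 25.874432052816157
```

Call:
carry_out:
  steps:
    - [[0,0,0],[0,0,0.6],0]
    - [[0,0,0],[0,0,0.6],60]
    - [[0,0,0],[0,0,0.6],100]
    - [[0,0,0],[0,0,0.6],120]
    - [[0,0,0],[0,0,0.6],140]
    - [[0,0,0],[0,0,0.6],170]
    - [[0,0,0],[0,0,0.6],255]
    - [[0,0,0],[0,0,0.6],255]
  force: 60

```text
clock: 8.25
tcp_pos: [0.5623, -0.256, 0.0049]
orientation: [0.003, 0.531, 0.847, -0.001]
wrist_force: [-1.0, -2.5, 10.4]
finger_gap: 0.0307
grip_force: 60.1
```

Run:
```python
from h import *
moved([0,0,0],[0,0,.6]); p,d=env.read_camera("wrist");s,t,T=tool();print(t,load()[0],s['wrist_force'],s['finger_gap'],s['grip_force'])
cv2.imwrite("pics/w2.png",p[:,:,::-1])
```

```text
[ 0.56232816 -0.25594948  0.00488928] [ 0.56082778 -0.2535573   0.002     ] [-1.42938204 -1.06383147 11.2761138 ] 0.030431516355933125 60.081830620765686
```

View pics/w2.png

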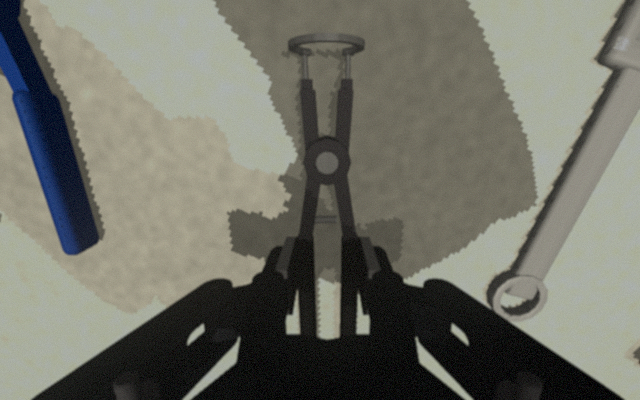

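Run:
```python
from h import *
C=np.array([.491,.0957]);yc=Rd(11.9)[:2,0]
need([*(C-.175*yc),.082],11.9)
```

```text
turn [ 0.    0.   13.97] shift cm [17.49  4.73 -8.  ]
```

Call:
carry_out:
  steps:
    - [[0,0,0],[0,0,-0.6],255]
    - [[0,0,0],[0,0,-2],255]
    - [[0,0,0],[0,0,-4],255]
    - [[0,0,0],[0,0,-6],255]
    - [[0,0,0],[0,0,-7.5],255]
    - [[0,0,0],[0,0,-8],255]
    - [[0,0,0],[0,0,-8],255]
    - [[0,0,0],[0,0,-8],255]

```text
clock: 9.3
tcp_pos: [0.5599, -0.2536, 0.0814]
orientation: [-0.001, 0.531, 0.847, 0.0]
wrist_force: [-0.0, 0.8, -1.9]
finger_gap: 0.0302
grip_force: 59.6
```

Call:
carry_out:
  steps:
    - [[0,0,2],[2,0.5,0],255]
    - [[0,0,4],[5,1.3,0],255]
    - [[0,0,7],[8.5,2.3,0],255]
    - [[0,0,10],[12,3.2,0],255]
    - [[0,0,12],[15,4.1,0],255]
    - [[0,0,13.5],[17,4.6,0],255]
    - [[0,0,14],[17.5,4.7,0],255]
    - [[0,0,14],[17.5,4.7,0],255]

```text
clock: 10.3
tcp_pos: [0.5264, -0.0762, 0.082]
orientation: [-0.0, 0.63, 0.777, -0.0]
wrist_force: [-0.1, -0.5, -1.4]
finger_gap: 0.0304
grip_force: 59.6
```

Run:
```python
from h import *
moved([0,0,0],[0,0,-8]);moved([0,0,14],[17.5,4.7,0]); 
env.read_camera("top");env.read_camera("top");p,d=env.read_camera("wrist");c=env.get_calibration("wrist");s,t,T=tool();print(t,load()[0],s['wrist_force'],s['finger_gap'],s['grip_force'],s['clock'],"yaw",np.degrees(np.arctan2(T[1,1],T[0,1])))
cv2.imwrite("pics/w3.png",p[:,:,::-1]);np.savez("w3.npz",p=p,d=d,t=t,T=T,**c)
```

```text
[ 0.52669918 -0.07692887  0.08215765] [ 0.52675986 -0.07558714  0.082     ] [ 0.18344893 -0.1764274  -2.02772648] 0.030644995303243727 59.584967494010925 10.45 yaw 11.818779485778569
```

View pics/w3.png

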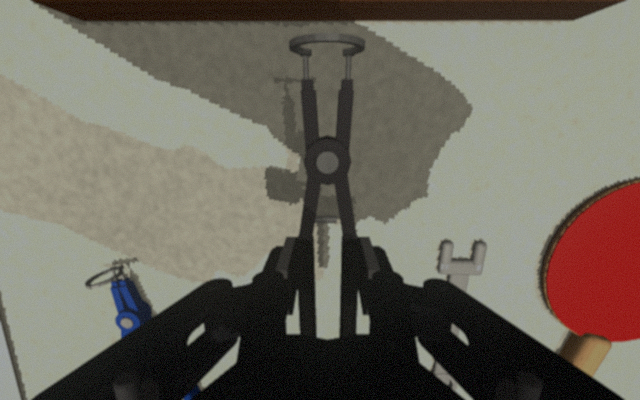

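Run:
```python
from h import *
f=np.load("w3.npz");p,d,T,t=f['p'],f['d'],f['T'],f['t'];c={k:f[k] for k in('fx','fy','cx','cy','origin','orientation')}
P=cloud(c,d);Q=(P-t)@T   # tool frame
k=np.zeros((400,640),bool);k[30:62,275:380]=True;k&=(P[...,2]>.08)&(P[...,2]<.13)
q=Q[k];print(k.sum(),"tool x",np.percentile(q[:,0],[1,50,99]).round(4),"y",np.percentile(q[:,1],[0,1,50,99,100]).round(4),"world z",np.percentile(P[k][:,2],[1,50,90,99]).round(4))
v,u=np.nonzero(k);print("cols",u.min(),u.max(),"rows",v.min(),v.max())
for col in(300,327,354):
    r=[(int(i),*P[i,col].round(4)[2:],*Q[i,col].round(4)) for i in range(32,58,2)];print(col,r)
# where would ring's predicted points appear, if ring centre at tool (x,0, -0.016)
for x in(.097,.099,.101):
  for z in(.094,.097):
    cz=z-t[2];o=[x,0,-cz]
    pts=[np.array(o)+[0,15*np.cos(a)/1e3,-15*np.sin(a)/1e3] for a in(0,np.pi/2,np.pi)]
    print(x,z,proj(c,np.array(pts)@T.T+t).round(1).tolist())
print("grip z",P[300,345],"pivot z",P[160,327],Q[160,327],c['cx'])
```

```text
1125 tool x [0.0962 0.0992 0.1011] y [-0.0154 -0.015  -0.0008  0.0139  0.0144] world z [0.0853 0.1077 0.1122 0.1133]
cols 289 365 rows 32 61
300 [(32, np.float64(0.0011), np.float64(0.1282), np.float64(-0.0192), np.float64(0.0811)), (34, np.float64(0.0003), np.float64(0.1271), np.float64(-0.0193), np.float64(0.0818)), (36, np.float64(0.1082), np.float64(0.1007), np.float64(-0.0102), np.float64(-0.0261)), (38, np.float64(0.1099), np.float64(0.0997), np.float64(-0.0101), np.float64(-0.0277)), (40, np.float64(0.1093), np.float64(0.0992), np.float64(-0.0102), np.float64(-0.0272)), (42, np.float64(0.1094), np.float64(0.0985), np.float64(-0.0102), np.float64(-0.0273)), (44, np.float64(0.1054), np.float64(0.0987), np.float64(-0.0105), np.float64(-0.0233)), (46, np.float64(0.0916), np.float64(0.1009), np.float64(-0.0117), np.float64(-0.0094)), (48, np.float64(0.093), np.float64(0.0998), np.float64(-0.0116), np.float64(-0.0109)), (50, np.float64(0.0924), np.float64(0.0992), np.float64(-0.0117), np.float64(-0.0103)), (52, np.float64(0.0914), np.float64(0.0986), np.float64(-0.0118), np.float64(
[... 2242 characters left out ...]
t64(0.011), np.float64(-0.0092)), (54, np.float64(0.0865), np.float64(0.0988), np.float64(0.0114), np.float64(-0.0043)), (56, np.float64(0.0002), np.float64(0.1132), np.float64(0.0188), np.float64(0.082))]
0.097 0.094 [[364.2, 55.1], [328.2, 47.0], [291.9, 55.1]]
0.097 0.097 [[365.1, 53.6], [328.2, 45.1], [291.0, 53.6]]
0.099 0.094 [[364.4, 49.7], [328.2, 40.8], [291.7, 49.8]]
0.099 0.097 [[365.3, 48.1], [328.2, 38.8], [290.8, 48.2]]
0.101 0.094 [[364.6, 44.3], [328.2, 34.7], [291.5, 44.4]]
0.101 0.097 [[365.5, 42.6], [328.2, 32.4], [290.6, 42.6]]
grip z [ 0.53986935 -0.09574014  0.0944631 ] pivot z [ 0.5152469  -0.02447097  0.09597011] [ 0.05368889 -0.00046363 -0.0138224 ] 327.3365694305405
```

Call:
carry_out:
  steps:
    - [[0,0,0],[0.5,0,0],255]
    - [[0,0,0],[1,0,0],255]
    - [[0,0,0],[1.5,0,0],255]
    - [[0,0,0],[1.9,0,0],255]
    - [[0,0,0],[2.1,0,0],255]
    - [[0,0,0],[2.1,0,0],255]
    - [[0,0,0],[2.1,0,0],255]
    - [[0,0,0],[2.1,0,0],255]

```text
clock: 11.45
tcp_pos: [0.5222, -0.0556, 0.0823]
orientation: [0.0, 0.63, 0.776, 0.0]
wrist_force: [0.4, -0.3, -1.8]
finger_gap: 0.0305
grip_force: 59.6
```

```bash
cat > meas.py <<'E'
from h import *
import sys
n=sys.argv[1]
D=[];
for i in range(3):
    p,d=env.read_camera("wrist");D.append(d)
c=env.get_calibration("wrist");s,t,T=tool();d=np.median(D,0)
print("tcp",t,load()[0],s['wrist_force'].round(1),s['finger_gap'],s['clock'])
cv2.imwrite(f"pics/{n}.png",cv2.resize(p[:120,200:460],None,fx=3,fy=3,interpolation=2)[:,:,::-1]);np.savez(n+".npz",p=p,d=d,t=t,T=T,**c)
P=cloud(c,d);Q=(P-t)@T
for v in range(0,60,3):
    ok=np.nonzero((P[v,260:400,2]>.08))[0]+260
    if len(ok): m=ok[np.argmax(P[v,ok,2])]; print(v,"cols",ok.min(),ok.max(),"y",Q[v,ok.min(),1].round(4),Q[v,ok.max(),1].round(4),"x",np.median(Q[v,ok,0]).round(4),"ztop",np.sort(P[v,ok,2])[-8:].mean().round(4))
E
python3 - <<'E'
from h import *
moved([0,0,0],[2.1,0,0])
E
python3 meas.py w4
```

```text
tcp [ 0.52214669 -0.05560831  0.08227544] [ 0.52244034 -0.05503619  0.082     ] [ 1.  -0.7 -2.9] 0.030265700855833175 11.6
0 cols 305 355 y -0.0089 0.0102 x 0.1136 ztop 0.1049
3 cols 305 355 y -0.009 0.0103 x 0.1132 ztop 0.1029
6 cols 308 352 y -0.0078 0.0092 x 0.1131 ztop 0.0998
9 cols 310 350 y -0.0071 0.0086 x 0.1132 ztop 0.0964
12 cols 313 346 y -0.0061 0.0072 x 0.1132 ztop 0.093
15 cols 329 331 y 0.0004 0.0012 x 0.113 ztop 0.0893
33 cols 310 345 y -0.0064 0.0059 x 0.1008 ztop 0.1127
36 cols 296 358 y -0.0118 0.0109 x 0.1001 ztop 0.1127
39 cols 290 363 y -0.0146 0.0131 x 0.0992 ztop 0.1128
42 cols 289 365 y -0.0153 0.0144 x 0.0987 ztop 0.1098
45 cols 289 365 y -0.0152 0.0143 x 0.0987 ztop 0.1046
48 cols 289 364 y -0.0154 0.0142 x 0.1 ztop 0.0997
51 cols 292 361 y -0.015 0.0135 x 0.0991 ztop 0.0944
54 cols 300 354 y -0.0122 0.0113 x 0.0987 ztop 0.0881
57 cols 303 350 y -0.011 0.0097 x 0.0976 ztop 0.0869
```

View pics/w4.png

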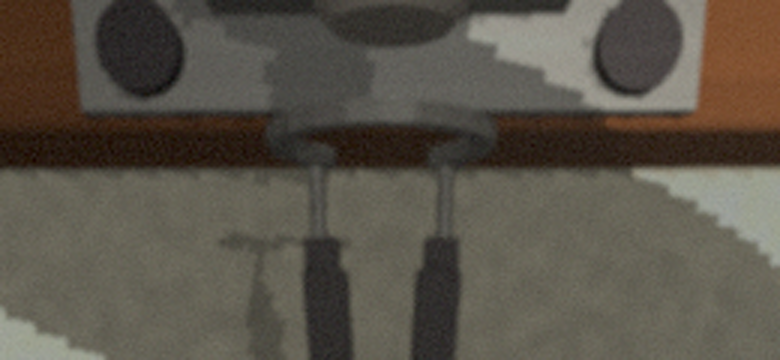

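Call:
carry_out:
  steps:
    - [[0,0,0],[0,0.12,0],255]
    - [[0,0,0],[0.2,0.12,0],255]
    - [[0,0,0],[0.4,0.12,0],255]
    - [[0,0,0],[0.6,0.12,0],255]
    - [[0,0,0],[0.8,0.12,0],255]
    - [[0,0,0],[0.9,0.12,0],255]
    - [[0,0,0],[0.9,0.12,0],255]
    - [[0,0,0],[0.9,0.12,0],255]

```text
clock: 12.6
tcp_pos: [0.5215, -0.0465, 0.0823]
orientation: [0.0, 0.63, 0.776, 0.0]
wrist_force: [0.3, -1.0, -2.1]
finger_gap: 0.0306
grip_force: 59.6
```

```bash
python3 - <<'E'
from h import *
moved([0,0,0],[.9,.12,0])
E
python3 meas.py w5
```

```text
tcp [ 0.52145497 -0.04650831  0.08229978] [ 0.52176345 -0.04598181  0.082     ] [ 0.2  0.1 -1.9] 0.030289742820338757 12.75
0 cols 294 360 y -0.0141 0.0132 x 0.1134 ztop 0.1067
3 cols 302 352 y -0.0101 0.0091 x 0.1122 ztop 0.1068
6 cols 302 352 y -0.0101 0.0092 x 0.1111 ztop 0.107
9 cols 302 352 y -0.01 0.0092 x 0.1103 ztop 0.1067
12 cols 302 352 y -0.0101 0.0093 x 0.1092 ztop 0.1067
15 cols 302 352 y -0.0101 0.0093 x 0.1083 ztop 0.1071
18 cols 302 352 y -0.0102 0.0093 x 0.1074 ztop 0.1069
21 cols 302 352 y -0.0102 0.0093 x 0.1064 ztop 0.1069
24 cols 302 352 y -0.0102 0.0094 x 0.1057 ztop 0.106
27 cols 302 352 y -0.0103 0.0094 x 0.1047 ztop 0.1054
30 cols 303 351 y -0.01 0.0091 x 0.1041 ztop 0.1036
33 cols 306 348 y -0.0087 0.0079 x 0.1008 ztop 0.113
36 cols 296 358 y -0.0117 0.0109 x 0.1001 ztop 0.113
39 cols 290 363 y -0.0145 0.0131 x 0.0992 ztop 0.1129
42 cols 289 365 y -0.0152 0.0144 x 0.0987 ztop 0.1097
45 cols 289 365 y -0.0151 0.0144 x 0.0986 ztop 0.1048
48 cols 289 364 y -0.0155 0.0142 x 0.0999 ztop 0.0996
51 cols 292 361 y -0.015 0.0137 x 0.0991 ztop 0.0942
54 cols 300 354 y -0.0123 0.0112 x 0.0986 ztop 0.0879
57 cols 303 350 y -0.011 0.0096 x 0.0976 ztop 0.0868
```

View pics/w5.png

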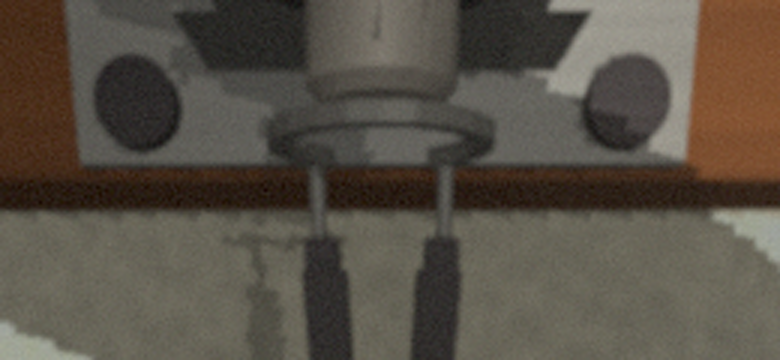

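Call:
carry_out:
  steps:
    - [[0,0,0],[0,0,0.07],255]
    - [[0,0,0],[0.2,0,0.07],255]
    - [[0,0,0],[0.4,0,0.07],255]
    - [[0,0,0],[0.6,0,0.07],255]
    - [[0,0,0],[0.8,0,0.07],255]
    - [[0,0,0],[1.0,0,0.07],255]
    - [[0,0,0],[1.2,0,0.07],255]
    - [[0,0,0],[1.2,0,0.07],255]

```text
clock: 13.75
tcp_pos: [0.5189, -0.0345, 0.0816]
orientation: [-0.0, 0.63, 0.777, 0.0]
wrist_force: [0.3, 0.5, -1.4]
finger_gap: 0.0304
grip_force: 59.6
```

```bash
python3 - <<'E'
from h import *
moved([0,0,0],[1.2,0,.07])
E
python3 meas.py w6
```

```text
tcp [ 0.51901468 -0.03471531  0.08160834] [ 0.51929515 -0.03423841  0.0813    ] [ 0.3  0.7 -2.1] 0.030548596164311943 13.9
0 cols 260 399 y -0.0278 0.0291 x 0.11 ztop 0.1151
3 cols 260 399 y -0.0287 0.0301 x 0.1099 ztop 0.1142
6 cols 260 398 y -0.0298 0.0305 x 0.1097 ztop 0.114
9 cols 261 392 y -0.0255 0.0241 x 0.1088 ztop 0.1141
12 cols 262 392 y -0.0252 0.0243 x 0.1078 ztop 0.1132
15 cols 262 392 y -0.0254 0.0244 x 0.1071 ztop 0.1103
18 cols 264 390 y -0.0255 0.0244 x 0.107 ztop 0.1073
21 cols 266 388 y -0.0254 0.0244 x 0.1069 ztop 0.1054
24 cols 268 386 y -0.0253 0.0245 x 0.1068 ztop 0.1053
27 cols 270 384 y -0.0253 0.0244 x 0.1068 ztop 0.1069
30 cols 289 365 y -0.0161 0.0154 x 0.1038 ztop 0.1069
33 cols 297 357 y -0.0134 0.0124 x 0.101 ztop 0.1125
36 cols 296 358 y -0.0117 0.0109 x 0.1 ztop 0.1122
39 cols 290 363 y -0.0146 0.0131 x 0.0992 ztop 0.1121
42 cols 289 365 y -0.0152 0.0143 x 0.0989 ztop 0.109
45 cols 289 365 y -0.0152 0.0144 x 0.0985 ztop 0.1068
48 cols 289 364 y -0.0155 0.0141 x 0.0977 ztop 0.1066
51 cols 292 361 y -0.015 0.0136 x 0.0965 ztop 0.1066
54 cols 300 354 y -0.0122 0.0113 x 0.0953 ztop 0.1067
57 cols 303 351 y -0.0101 0.0092 x 0.0942 ztop 0.1068
```

Call:
carry_out:
  steps:
    - [[0,0,0],[0.15,0,0],255]
    - [[0,0,0],[0.3,0,0],255]
    - [[0,0,0],[0.45,0,0],255]
    - [[0,0,0],[0.52,0,0],255]
    - [[0,0,0],[0.56,0,0],255]
    - [[0,0,0],[0.6,0,0],255]
    - [[0,0,0],[0.6,0,0],255]
    - [[0,0,0],[0.6,0,0],255]

```text
clock: 14.9
tcp_pos: [0.5178, -0.0289, 0.0816]
orientation: [0.0, 0.63, 0.776, 0.0]
wrist_force: [-1.6, -1.2, -2.6]
finger_gap: 0.0303
grip_force: 59.6
```

Call:
carry_out:
  steps:
    - [[0,0,0],[0.02,0,0],255]
    - [[0,0,0],[0.04,0,0],255]
    - [[0,0,0],[0.06,0,0],255]
    - [[0,0,0],[0.08,0,0],255]
    - [[0,0,0],[0.08,0,0],255]
    - [[0,0,0],[0.08,0,0],255]
    - [[0,0,0],[0.08,0,0],255]
    - [[0,0,0],[0.08,0,0],255]

```text
clock: 15.9
tcp_pos: [0.5178, -0.0288, 0.0817]
orientation: [0.001, 0.63, 0.776, -0.0]
wrist_force: [-0.3, -6.2, -1.7]
finger_gap: 0.0307
grip_force: 59.8
```

```bash
python3 - <<'E'
from h import *
moved([0,0,0],[.68,0,0])
E
python3 meas.py w7
```

```text
tcp [ 0.51779874 -0.02877412  0.08167095] [ 0.51789644 -0.02758381  0.0813    ] [ 0.5 -5.7 -3.1] 0.030234751009596942 16.05
0 cols 260 399 y -0.0242 0.0252 x 0.1112 ztop 0.1191
3 cols 260 399 y -0.0249 0.0258 x 0.1087 ztop 0.1193
6 cols 260 399 y -0.0255 0.0266 x 0.1077 ztop 0.1191
9 cols 260 399 y -0.0263 0.0274 x 0.1069 ztop 0.1192
12 cols 260 399 y -0.0269 0.0283 x 0.106 ztop 0.1192
15 cols 260 399 y -0.0278 0.0291 x 0.1052 ztop 0.1192
18 cols 260 399 y -0.0289 0.0305 x 0.1043 ztop 0.1175
21 cols 260 398 y -0.03 0.0309 x 0.104 ztop 0.1144
24 cols 262 391 y -0.0252 0.0241 x 0.1038 ztop 0.1141
27 cols 262 391 y -0.0255 0.024 x 0.1032 ztop 0.1143
30 cols 262 391 y -0.0255 0.0244 x 0.1024 ztop 0.1143
33 cols 263 390 y -0.0255 0.0242 x 0.1013 ztop 0.1123
36 cols 266 388 y -0.0253 0.0244 x 0.1009 ztop 0.1122
39 cols 268 385 y -0.0254 0.0241 x 0.0998 ztop 0.1123
42 cols 270 383 y -0.0254 0.0244 x 0.0994 ztop 0.1093
45 cols 288 366 y -0.0166 0.0157 x 0.0986 ztop 0.1068
48 cols 289 364 y -0.0153 0.0142 x 0.0977 ztop 0.1066
51 cols 292 361 y -0.0149 0.0137 x 0.0965 ztop 0.1068
54 cols 299 354 y -0.0127 0.0113 x 0.0953 ztop 0.1068
57 cols 302 351 y -0.0106 0.0092 x 0.0942 ztop 0.1067
```

View pics/w7.png

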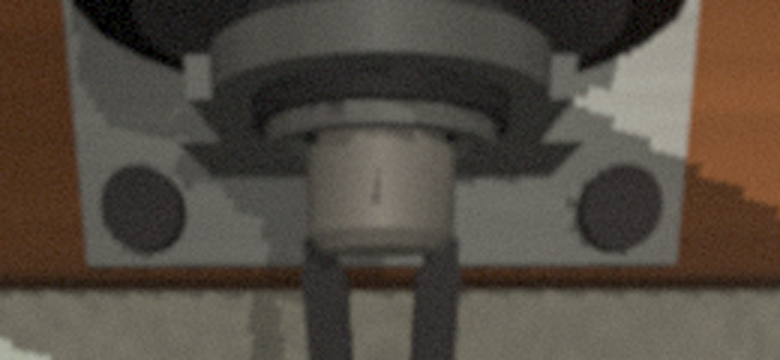

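```bash
python3 -c "
from workcell import env
print(env.hand_in())"
```

```text
the job is handed in; nothing more can be done
None
```

The job is handed in: the pin is fully home, and the pliers hold the ring fully spread and square against the bush around the groove, pressing at about 6 N, with only the pin and pliers moved.

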